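Put the loose sockets back in the tool drawer

ROBOT

A 6-joint arm with a two-finger parallel gripper is mounted at the origin on the work surface. World frame = base frame: x ahead of the robot, y to its left, z up, the work surface at z = 0. Lengths are in m, angles in degrees, forces in N, time in s.
With the tool pointing down it reaches from about 0.375 to 0.9 m from the base axis. Payload 3.1 kg.
Tool frame: the origin (TCP) lies midway between the tips of the shut fingers; the grasp point (between the pads) lies 19 mm behind it; z points along the fingers, y is the line along which they close (so a half turn about z gives the same grasp; the last joint's range is limited). The gripper opens to 85 mm and grips with 20 to 120 N. Pads are 22 mm wide; open, the fingers measure 114 mm over their backs; the gripper's body (76 mm by 85 mm) begins 54 mm behind the grasp point. The pads swing forward as they close: fully open they stand 13 mm farther back than shut.
Start: joints at [56.637, 30.224, 82.088, -0, 67.689, -10.227], TCP at [0.246, 0.575, 0.231] pointing down, gripper open.
Joint ranges: [-176.69, 176.69], [-43.24, 126.21], [12.49, 139.97], [-82, 262], [0, 151.66], [-163.58, 163.58]. Speed limits (degrees/s): [159.86, 159.86, 180, 180, 180, 180].

INTERFACE

Orientations are given as [roll, pitch, yaw] about the fixed x, y, z axes, in that order (R = Rz(yaw) Ry(pitch) Rx(roll)).
In Python, from station import arm gives the robot as it stands.
- The arm moves only by the shell command python3 -m inch 'ROWS' [FORCE]. ROWS is a JSON object of lists of equal length, an entry for each row: "delta_pos": the shift along the tool's x, y, z each as a share of 0.5 m, from -1 to 1, a list of three; "twist": the turn about the tool's z as a share of 2 pi rad, from -1 to 1; "grip": the opening, from 0 (shut) to 1 (fully open). In form: {"delta_pos": [[x, y, z], ...], "twist": [twist, ...], "grip": [grip, ...]}. A call has 1 to 12 rows; each row is the pose to reach, as a shift and turn from the pose commanded when the call began, along the tool's axes at that moment, turning the shorter way round; what a row does not reach only later rows make up. A row lasts 1/8 s, in which the tool goes at most 62.5 mm and 10.7 degrees, less where a joint would pass 70% of its speed; a pose out of reach is approached as far as the arm can. A call with a number of a shift or a turn outside -1 to 1 is refused whole. A call with a gripper value outside its range is refused whole. The fingers move at their own pace and stop on an object; FORCE is the grip in N (left out, the last holds). Time passes only in rows, so rows that repeat a pose let the fingers close. It gives the time, the measured TCP pose, the force, the opening and the grip force at its end, in the units of the state.
- arm.get_obs(): the state, without advancing time (a new reading comes with each control period).
- arm.grab_frame(name): name is "side" or "top"; returns (picture, depth): 384x512x3 uint8, blue, green, red; 384x512 float32, m along the optical axis (not along the pixel's ray), 0 where there is no reading.
- arm.camera_info(name): a dict with "fx", "fy", "cx", "cy" (pixels), "R" (3x3) and "t" (3): a world point X has camera coordinates R X + t. Camera axes: x right, y down, z forward; pixel columns grow to the right and rows downward; lengths in m; the calibration is good to about 2 mm. A picture is of the moment at which its call begins. camera_info takes no time and is no camera call.
- arm.job_done(): hands the job in; it is judged then, once.
Trained networks look in the newest picture that a camera, given by its name, has taken for a name from the list of things; names that differ only in an ending like _2 or _b are one class to them, and where a whole thing is asked for, a point or a joint stands for the part that bears it (a point fixed in the world has none). Each returns a list of dicts, best first, with "confidence" (0 to 1); they miss things now and then, are a little off and sometimes report something else, mostly with a low value. They report only what shows in the picture. A call takes as long as a camera call. They do not tell look-alikes from the thing itself.
- arm.search_frame(name, camera): "position" ([x, y, z] in m, in the coordinates of the camera as it stood for that picture, good to about 4 mm: the middle of the surface that is visible of it).
- arm.mark_of(name, camera): "position" ([x, y, z] in m, in the coordinates of the camera as it stood for that picture, good to about 4 mm: a listed point, or the origin of a listed thing).
The state is a dict: "time_s": time; "joint_pos": joint angles; "qvel": joint speeds; "joint_efforts": joint torques, N m; "ee_pos": TCP position; "eef_rot": TCP orientation; "ft_force": force on the tool from outside, world axes, zero at the start; "ft_torque": the same for the moment, N m; "width": finger opening in m; "gripper_force": force on a finger pad.
Only numpy, scipy, OpenCV 4.12 (cv2) and the standard library are available. Lean on these libraries where they do the work, as an engineer would, in place of code of your own. Each camera call takes 0.05 s, during which the arm holds its last target. There are 200 camera calls.

TASK

The drawer of the grey tool chest stands open: drop the three loose sockets one by one into the empty bores of the pale wooden block in it, each into the bore of its own size, open end up as they stand now and right down on the bore's floor. Then push the drawer fully shut with the sockets in it, and do not shift or knock over the other things on the table.

Things in the scene. Friction and masses are not known exactly. Their poses are not given: they have to be found in the camera images.
- chest_front (a point): Grey metal bench tool chest, fixed to the table, 240 deep (x) x 360 wide (y) x 110 mm high, with one drawer. This point: middle of the lower edge of its front face (drawer not counted), axes those of the chest. Its front faces its own -x, towards the robot; the drawer slides out along its -x.
- drawer (a joint): How far the drawer is out, in m: 0 shut, 0.20 fully out at its stop. It slides with about 2.5 N of friction and stays where it is left. Its front panel is 16 mm thick, 356 mm wide, its top edge at z = 106 mm; shut, its back touches the chest's front. Sockets not down in their bores catch on the chest (opening up to z = 102 mm).
- drawer_handle (a point): Middle of the drawer's steel bar handle, level, about 10 mm thick, 120 mm long along the drawer's y, at z = 78 mm, 35 mm in front of the front panel's face. Moves with the drawer; axes parallel to the chest's.
- socket_small_mid (a point): Centre (half-way up) of the small loose socket: a plain steel round deep socket for a wrench, 24 mm in diameter and 60 mm high, about 90 g, standing upright on the table with its open end up. Site z = its axis, up. All three have the same height and differ in diameter only (24, 31, 38 mm).
- socket_medium_mid (a point): Centre (half-way up) of the medium loose socket: a plain steel round deep socket for a wrench, 31 mm in diameter and 60 mm high, about 150 g, standing upright on the table with its open end up. Site z = its axis, up. All three have the same height and differ in diameter only (24, 31, 38 mm).
- socket_large_mid (a point): Centre (half-way up) of the large loose socket: a plain steel round deep socket for a wrench, 38 mm in diameter and 60 mm high, about 220 g, standing upright on the table with its open end up. Site z = its axis, up. All three have the same height and differ in diameter only (24, 31, 38 mm).
- bore_small (a point): Mouth centre of the empty round bore for the small socket, 29 mm wide, 24 mm deep, in the pale wooden block in the drawer: 50 mm to the left of the middle (drawer +y). z up, axes as the chest's. Mouth at z = 48 mm, 65 mm behind the front panel's back. A seated socket's centre is 6 mm above the mouth. The outermost two of the five bores, at +100 and -105 mm, hold fixed sockets (20, 46 mm).
- bore_medium (a point): Mouth centre of the empty round bore for the medium socket, 36 mm wide, 24 mm deep, in the pale wooden block in the drawer: the middle one. z up, axes as the chest's. Mouth at z = 48 mm, 65 mm behind the front panel's back. A seated socket's centre is 6 mm above the mouth. The outermost two of the five bores, at +100 and -105 mm, hold fixed sockets (20, 46 mm).
- bore_large (a point): Mouth centre of the empty round bore for the large socket, 43 mm wide, 24 mm deep, in the pale wooden block in the drawer: 50 mm to the right of the middle (drawer -y). z up, axes as the chest's. Mouth at z = 48 mm, 65 mm behind the front panel's back. A seated socket's centre is 6 mm above the mouth. The outermost two of the five bores, at +100 and -105 mm, hold fixed sockets (20, 46 mm).
- jar_mid (a point): Bystander, to be left alone: small closed glass jar, 42 mm across, 55 mm high, standing among the sockets. Point: about its centre.
- screwdriver_mid (a point): Bystander, to be left alone: screwdriver lying in front of the drawer, nearer to the robot. Point: on the tool, 12 mm above the table.
- offcut_mid (a point): Bystander, to be left alone: offcut of pale wood, 50 x 130 x 22 mm, lying flat. Point: about its centre.
- castor_mid (a point): Bystander, to be left alone: swivel castor standing on its 60 x 50 mm plate, wheel up, 77 mm high. Point: about its centre.
Mind the look-alikes: they are no part of the job. What is shaped like the part that bears socket_small_mid but green or orange is not meant. Leave any purple look-alike of the part that bears socket_medium_mid alone.

How it is judged:
By the outcome, as a careful person would: the job done as asked, in the order asked, and still so for the second after the job is handed in, with the robot touching nothing.
It also fails if it takes over 72 s, if anything falls off the work surface, if the arm or the gripper's body presses on something with over 40 N, if the wrist force passes 120 N, or if a joint passes its speed limit or range.

## Working session

There is one attempt and no reset: what is moved stays moved. The work goes in short steps, Python scripts to look and compute and a shell command to move; the robot and the scene stay as the last step left them, time stands still between calls to the robot, and variables do not carry over. Pictures are saved under pics/ and viewed, at most 10 in all, crops included, and the job is handed in when it is done.

```bash
ls; mkdir -p pics; python3 - <<'E'
from station import arm
import cv2,numpy as np
for n in("top","side"):
    p,d=arm.grab_frame(n); cv2.imwrite(f"pics/{n}0.png",p); np.save(f"pics/{n}d.npy",d)
    c=arm.camera_info(n); print(n,c)
o=arm.get_obs();print(o)
E
```

```text
pics
top {'fx': 372.1172189997232, 'fy': 372.1172189997232, 'cx': 257.1514623948236, 'cy': 194.97726520007453, 'R': array([[-2.97069717e-02, -9.99558641e-01,  1.37978139e-04],
       [-9.96873138e-01,  2.96170459e-02, -7.32582879e-02],
       [ 7.32218682e-02, -2.31382859e-03, -9.97312992e-01]]), 't': array([0.14575825, 0.57231011, 1.13705163])}
side {'fx': 401.49231224324313, 'fy': 401.49231224324313, 'cx': 250.54460234291952, 'cy': 188.55443599153088, 'R': array([[-0.99922677, -0.03869956, -0.00694315],
       [-0.02234569,  0.70427437, -0.70957613],
       [ 0.03235017, -0.70887231, -0.70459457]]), 't': array([ 0.55160997, -0.01156657,  1.08163847])}
{'time_s': 0.1, 'joint_pos': array([ 5.66381777e+01,  3.02753368e+01,  8.21494789e+01,  1.29486493e-03,
        6.76897228e+01, -1.02258162e+01]), 'qvel': array([-0.03569312, -0.04790453, -0.08790501, -0.01864718,  0.08787545,
        0.08222704]), 'joint_efforts': array([ 5.43980168e-04, -4.43300772e+01, -1.78585535e+01, -2.28783692e-04,
        3.88016153e-03,  1.37919361e-06]), 'ee_pos': array([0.24516213, 0.57420475, 0.23041087]), 'eef_rot': array([-1.79887493e+02, -2.15117240e-02,  1.56863480e+02]), 'ft_force': array([ 0.07446159, -0.58308129,  0.25289368]), 'ft_torque': array([-0.07099817,  0.04398326, -0.02691088]), 'gripper_force': 0.0, 'width': 0.08551776108055906}
```

View pics/top0.png

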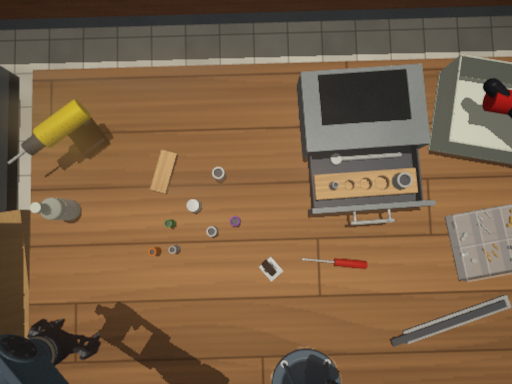

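View pics/side0.png

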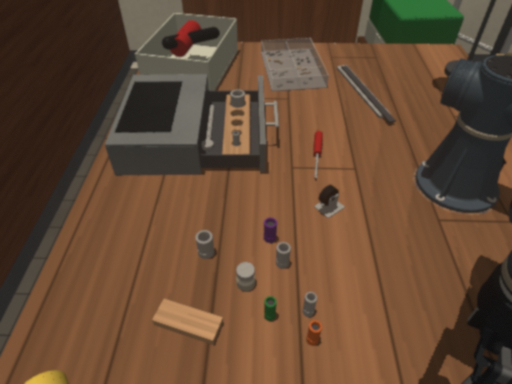

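```bash
python3 - <<'E'
import cv2,numpy as np
t=cv2.imread("pics/top0.png");s=cv2.imread("pics/side0.png")
a=cv2.resize(t[155:265,145:250],None,fx=3.8,fy=3.8,interpolation=cv2.INTER_CUBIC)
b=cv2.resize(t[145:230,305:440],(399,251),interpolation=cv2.INTER_CUBIC)
c=cv2.resize(s[215:355,190:335],(399,300),interpolation=cv2.INTER_CUBIC)
o=np.zeros((560,800,3),np.uint8);o[:a.shape[0],:a.shape[1]]=a;o[:251,401:]=b[:,:399];o[255:555,401:]=c
cv2.imwrite("pics/crop1.png",o)
E
cat > h.py <<'E'
from station import arm
import numpy as np,cv2
def world(n,uv,z):
    "pixel -> world point on plane z"
    c=arm.camera_info(n);R,t=c["R"],c["t"]
    r=R.T@np.array([(uv[0]-c["cx"])/c["fx"],(uv[1]-c["cy"])/c["fy"],1]);o=-R.T@t
    return o+r*(z-o[2])/r[2]
def pix(n,X):
    c=arm.camera_info(n);p=c["R"]@np.array(X)+c["t"]
    return np.array([c["fx"]*p[0]/p[2]+c["cx"],c["fy"]*p[1]/p[2]+c["cy"]])
def cloud(n,d):
    c=arm.camera_info(n);v,u=np.indices(d.shape)
    P=np.stack([(u-c["cx"])/c["fx"]*d,(v-c["cy"])/c["fy"]*d,d],-1)
    return (P-c["t"])@c["R"]
E
python3 - <<'E'
from h import *
for n in("top","side"):
    c=arm.camera_info(n)
    for k in "socket_small_mid socket_medium_mid socket_large_mid bore_small bore_medium bore_large chest_front drawer_handle jar_mid castor_mid screwdriver_mid".split():
        for r in arm.mark_of(k,n)[:4]:
            X=c["R"].T@(np.array(r["position"])-c["t"]);print(n,k,round(r["confidence"],2),X.round(4),pix(n,X).round(0))
E
```

```text
top socket_small_mid 0.65 [0.4182 0.443  0.0321] [156. 249.]
top socket_small_mid 0.57 [0.4965 0.3923 0.0333] [172. 223.]
top socket_small_mid 0.51 [0.4248 0.3896 0.0358] [173. 247.]
top socket_small_mid 0.22 [ 0.4858 -0.2061  0.0785] [372. 221.]
top socket_medium_mid 0.64 [0.4944 0.1969 0.0349] [236. 222.]
top socket_medium_mid 0.5 [0.4713 0.2699 0.0322] [212. 230.]
top socket_large_mid 0.7 [0.6496 0.2461 0.0299] [219. 172.]
top socket_large_mid 0.38 [0.5494 0.3238 0.027 ] [194. 205.]
top bore_small 0.91 [ 0.6019 -0.1546  0.0508] [350. 183.]
top bore_small 0.24 [ 0.364  -0.1007  0.0125] [333. 261.]
top bore_medium 0.91 [ 0.6028 -0.2008  0.0499] [365. 182.]
top bore_large 0.93 [ 0.6055 -0.2517  0.047 ] [382. 181.]
top chest_front 0.76 [ 0.6985 -0.1931  0.0038] [357. 154.]
top chest_front 0.68 [ 0.5982 -0.153   0.0513] [350. 184.]
top drawer_handle 0.86 [ 0.4892 -0.2089  0.0783] [373. 220.]
top jar_mid 0.7 [0.55   0.3242 0.028 ] [194. 205.]
top jar_mid 0.7 [ 0.4892 -0.2064  0.0793] [372. 220.]
top castor_mid 0.62 [0.3473 0.0943 0.0289] [271. 269.]
top screwdriver_mid 0.91 [ 0.3676 -0.
[... 289 characters left out ...]
m_mid 0.85 [0.5003 0.1996 0.0325] [269. 229.]
side socket_medium_mid 0.72 [0.4765 0.2704 0.0339] [280. 254.]
side socket_large_mid 0.63 [0.6473 0.2464 0.0289] [204. 245.]
side bore_small 0.64 [ 0.5948 -0.1544  0.0487] [238. 131.]
side bore_medium 0.59 [ 0.5999 -0.2022  0.0481] [237. 122.]
side bore_large 0.6 [ 0.5992 -0.2527  0.0494] [238. 112.]
side chest_front 0.9 [ 0.6989 -0.1974  0.0045] [206. 134.]
side drawer_handle 0.66 [ 0.4852 -0.2078  0.0793] [276. 113.]
side jar_mid 0.88 [0.5542 0.3271 0.024 ] [243. 278.]
side castor_mid 0.69 [0.3457 0.0927 0.0277] [331. 199.]
side castor_mid 0.39 [ 0.5981 -0.1537  0.0508] [237. 131.]
side screwdriver_mid 0.65 [ 0.3611 -0.0995  0.0142] [318. 154.]
```

View pics/crop1.png

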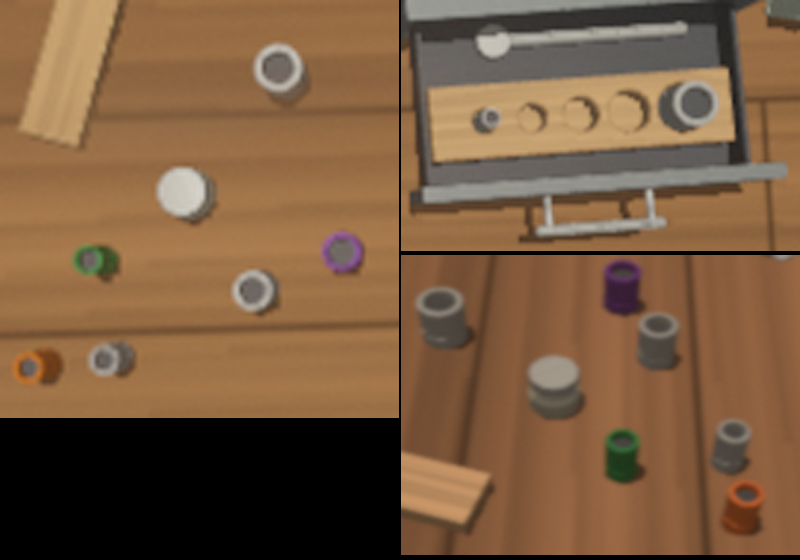

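```bash
cat > m.py <<'E'
from h import *
N={"s":[.4225,.389,.024],"m":[.474,.270,.031],"l":[.6485,.2463,.038]}
for n in("top","side"):
    F=[arm.grab_frame(n) for _ in range(4)];p=F[0][0]
    D=np.median([f[1] for f in F],0);W=cloud(n,D)
    cam=-arm.camera_info(n)["R"].T@arm.camera_info(n)["t"];print(n,"cam",cam.round(3))
    for k,(x,y,d) in N.items():
        m=(np.hypot(W[...,0]-x,W[...,1]-y)<d/2+.012)&(W[...,2]>.05)&(W[...,2]<.075)
        P=W[m];
        c,r=cv2.minEnclosingCircle(P[:,:2].astype(np.float32))
        h=cv2.convexHull(P[:,:2].astype(np.float32));M=cv2.moments(h)
        print(k,len(P),"circ",np.round(c,4),round(r,4),"hullc",np.round([M["m10"]/M["m00"],M["m01"]/M["m00"]],4),"zmed",np.median(P[:,2]).round(4))
    # drawer panel top edge
    m=(W[...,2]>.100)&(W[...,2]<.112)&(W[...,0]>.49)&(W[...,0]<.56)&(W[...,1]<0)&(W[...,1]>-.45)
    P=W[m];print("panel",len(P),P.min(0).round(4),P.max(0).round(4))
    f=np.polyfit(P[:,1],P[:,0],1);print("slope",f,"deg",np.degrees(np.arctan(-f[0])))
    r=P[:,0]-np.polyval(f,P[:,1]);print("res pct",np.percentile(r,[1,10,50,90,99]).round(4))
    np.save(f"pics/{n}W.npy",W)
    # block floor/top
    m=(abs(W[...,0]-.6)<.03)&(abs(W[...,1]+.2)<.12)&(W[...,2]>.04)&(W[...,2]<.055)
    P=W[m];print("block",len(P),np.median(P[:,2]).round(4)); 
    c,s,a=cv2.minAreaRect(P[:,:2].astype(np.float32));print(np.round(c,4),np.round(s,4),a)
    # chest front top edge
    m=(abs(W[...,2]-.11)<.005)&(W[...,0]>.66)&(W[...,1]<0)&(W[...,1]>-.45)
    P=W[m].astype(np.float32);c,s,a=cv2.minAreaRect(P[:,:2]);print("chest top",np.round(c,4),np.round(s,4),a,np.median(P[:,2]))
E
python3 m.py
```

```text
top cam [0.492 0.131 1.176]
s 46 circ [0.4205 0.3853] 0.0118 hullc [0.421  0.3852] zmed 0.0602
m 72 circ [0.4714 0.2682] 0.0153 hullc [0.4714 0.2681] zmed 0.0606
l 111 circ [0.6464 0.2444] 0.0188 hullc [0.6461 0.2444] zmed 0.0594
panel 694 [ 0.5152 -0.3825  0.1004] [ 0.5435 -0.0276  0.1118]
slope [-0.04101946  0.52032761] deg 2.348925359986607
res pct [-0.0079 -0.0064 -0.      0.0064  0.0079]
block 1046 0.05
[ 0.6    -0.1999] [0.2396 0.0599] 89.99440002441406Traceback (most recent call last):
  File "m.py", line 25, in <module>
    P=W[m].astype(np.float32);c,s,a=cv2.minAreaRect(P[:,:2]);print("chest top",np.round(c,4),np.round(s,4),a,np.median(P[:,2]))
                                    ~~~~~~~~~~~~~~~^^^^^^^^^
cv2.error: OpenCV(4.12.0) /io/opencv/modules/imgproc/src/convhull.cpp:143: error: (-215:Assertion failed) total >= 0 && (depth == CV_32F || depth == CV_32S) in function 'convexHull'
```

```bash
sed -i '/chest front top/,$d; s/^    m=(abs(W\[...,0\]-.6)<.03)/    m=(abs(W[...,0]-.6)<.05)/' m.py; cat >> m.py <<'E'
    # holes: pixels whose ray meets block top plane inside a disc but depth lies below
    z0=.048;t=(z0-cam[2])/(W[...,2]-cam[2]);Q=cam+(W-cam)*t[...,None]
    ux=np.array([.99916,.041]);uy=np.array([-.041,.99916])
    for k,o in(("s",.05),("m",0),("l",-.05)):
        b=np.array([.6016,-.202])+o*uy
        m=(np.hypot(Q[...,0]-b[0],Q[...,1]-b[1])<.024)&(W[...,2]<.044)&(W[...,2]>.0)
        P=Q[m][:,:2].astype(np.float32);c,r=cv2.minEnclosingCircle(P);print("hole",k,len(P),"pred",b.round(4),"circ",np.round(c,4),round(r,4),"mean",P.mean(0).round(4))
E
python3 m.py
```

```text
top cam [0.492 0.131 1.176]
s 53 circ [0.4202 0.3855] 0.0119 hullc [0.4207 0.385 ] zmed 0.0587
m 76 circ [0.4714 0.2682] 0.0154 hullc [0.4714 0.2682] zmed 0.06
l 114 circ [0.6465 0.2446] 0.019 hullc [0.6462 0.2445] zmed 0.0589
panel 693 [ 0.5152 -0.3822  0.1016] [ 0.5436 -0.0276  0.1115]
slope [-0.04101018  0.52034462] deg 2.3483942566134526
res pct [-0.0078 -0.0064 -0.      0.0064  0.0079]
block 1435 0.05
[ 0.6017 -0.1993] [0.0752 0.2412] 2.335813283920288
hole s 66 pred [ 0.5996 -0.152 ] circ [ 0.5995 -0.1517] 0.0137 mean [ 0.5994 -0.1518]
hole m 101 pred [ 0.6016 -0.202 ] circ [ 0.6012 -0.2023] 0.0172 mean [ 0.6012 -0.2021]
hole l 148 pred [ 0.6036 -0.252 ] circ [ 0.604 -0.252] 0.0208 mean [ 0.6038 -0.252 ]
side cam [0.516 0.796 0.758]
s 99 circ [0.4203 0.3874] 0.0119 hullc [0.4203 0.3876] zmed 0.0577
m 122 circ [0.471  0.2703] 0.0155 hullc [0.471  0.2706] zmed 0.0584
l 161 circ [0.6464 0.2456] 0.0195 hullc [0.6461 0.2463] zmed 0.0585
panel 397 [ 0.5147 -0.3805  0.1002] [ 0.5419 -0.0257  0.1081]
slope [-0.04246202  0.51991134] deg 2.431434175639475
res pct [-0.0078 -0.0064  0.      0.0064  0.0078]
block 958 0.0476
[ 0.6015 -0.2003] [0.0747 0.2418] 2.3753678798675537
hole s 13 pred [ 0.5996 -0.152 ] circ [ 0.5985 -0.1487] 0.0135 mean [ 0.5939 -0.1527]
hole m 57 pred [ 0.6016 -0.202 ] circ [ 0.6016 -0.1979] 0.0168 mean [ 0.6013 -0.1978]
hole l 75 pred [ 0.6036 -0.252 ] circ [ 0.6035 -0.2471] 0.0199 mean [ 0.6029 -0.2476]
```

```bash
cat > go.py <<'E'
import sys
from h import *
from scipy.spatial.transform import Rotation as Ro
o=arm.get_obs();R=Ro.from_euler("xyz",o["eef_rot"],degrees=True)
a=[float(v) for v in sys.argv[1:]]
w=(a[3]if len(a)>3 else 92.35)
d=R.inv().apply(np.array(a[:3])-o["ee_pos"])/.5
tw=(o["eef_rot"][2]-w+180)%360-180
print("t",o["time_s"],"pos",o["ee_pos"].round(4),"rot",o["eef_rot"].round(2),"w",o["width"].round(4),"gf",o["gripper_force"],"F",o["ft_force"].round(1),"\nshares",d.round(4),"twist",round(tw/360,4))
E
python3 go.py .4205 .3863 .14; python3 go.py .4205 .3863 .14|head -1
```

```text
Traceback (most recent call last):
  File "go.py", line 9, in <module>
    print("t",o["time_s"],"pos",o["ee_pos"].round(4),"rot",o["eef_rot"].round(2),"w",o["width"].round(4),"gf",o["gripper_force"],"F",o["ft_force"].round(1),"\nshares",d.round(4),"twist",round(tw/360,4))
                                                                                     ^^^^^^^^^^^^^^^^
AttributeError: 'float' object has no attribute 'round'
Traceback (most recent call last):
  File "go.py", line 9, in <module>
    print("t",o["time_s"],"pos",o["ee_pos"].round(4),"rot",o["eef_rot"].round(2),"w",o["width"].round(4),"gf",o["gripper_force"],"F",o["ft_force"].round(1),"\nshares",d.round(4),"twist",round(tw/360,4))
                                                                                     ^^^^^^^^^^^^^^^^
AttributeError: 'float' object has no attribute 'round'
```

```bash
sed -i 's/o\["width"\].round(4)/round(o["width"],4)/' go.py; python3 go.py .4205 .3863 .14
```

```text
t 1.8 pos [0.2455 0.5747 0.2313] rot [-180.     -0.    156.87] w 0.0852 gf 0.0 F [ 0.3 -0.5 -0.1] 
shares [-0.4699 -0.2091  0.1826] twist 0.1792
```

```bash
python3 -m inch '{"delta_pos":[[-0.1,-0.04,0.04],[-0.2,-0.09,0.08],[-0.3,-0.13,0.12],[-0.4,-0.18,0.16],[-0.47,-0.209,0.183],[-0.47,-0.209,0.183],[-0.47,-0.209,0.183],[-0.47,-0.209,0.183]],"twist":[0.03,0.06,0.09,0.12,0.15,0.179,0.179,0.179],"grip":[0.65,0.65,0.65,0.65,0.65,0.65,0.65,0.65]}' 40; python3 go.py .4205 .3863 .027
```

```text
time_s: 2.8
ee_pos: [0.4204, 0.3867, 0.14]
eef_rot: [180.0, -0.0, 92.6]
ft_force: [-1.0, 0.3, 0.3]
width: 0.0553
gripper_force: 0.0
t 2.8 pos [0.4204 0.3867 0.14  ] rot [ 1.7998e+02 -1.0000e-02  9.2610e+01] w 0.0553 gf 0.0 F [-1.   0.3  0.3] 
shares [-0.0008  0.      0.226 ] twist 0.0007
```

```bash
python3 -m inch '{"delta_pos":[[-0.001,0,0.08],[-0.001,0,0.15],[-0.001,0,0.2],[-0.001,0,0.226],[-0.001,0,0.226],[-0.001,0,0.226],[-0.001,0,0.226],[-0.001,0,0.226],[-0.001,0,0.226]],"twist":[0.0007,0.0007,0.0007,0.0007,0.0007,0.0007,0.0007,0.0007,0.0007],"grip":[0.65,0.65,0.65,0.65,0.65,0,0,0,0]}' 40; python3 go.py .4205 .3863 .027
```

```text
time_s: 3.92
ee_pos: [0.4213, 0.3863, 0.028]
eef_rot: [179.9, -0.1, 92.2]
ft_force: [-0.9, -0.1, 6.4]
width: 0.0227
gripper_force: 39.5
t 3.925 pos [0.4213 0.3863 0.028 ] rot [ 1.7989e+02 -7.0000e-02  9.2170e+01] w 0.0227 gf 39.52063634991646 F [-0.9 -0.1  6.4] 
shares [ 0.     -0.0015  0.0021] twist -0.0005
```

```bash
python3 -m inch '{"delta_pos":[[0,0,-0.1],[0,0,-0.2],[0,0,-0.28],[0,0,-0.28],[0,0,-0.28]],"twist":[0,0,0,0,0],"grip":[0,0,0,0,0]}' 40; python3 go.py .5996 -.151 .168
```

```text
time_s: 4.55
ee_pos: [0.4198, 0.3852, 0.1661]
eef_rot: [-179.9, 0.1, 92.2]
ft_force: [-0.2, -0.8, -1.4]
width: 0.023
gripper_force: 39.6
t 4.55 pos [0.4198 0.3852 0.1661] rot [-1.7992e+02  5.0000e-02  9.2170e+01] w 0.023 gf 39.604769200086594 F [-0.2 -0.8 -1.4] 
shares [-1.0853  0.3187 -0.0032] twist -0.0005
```

```bash
python3 -m inch '{"delta_pos":[[-0.08,0.02,0],[-0.2,0.06,0],[-0.3,0.09,0],[-0.4,0.12,0],[-0.5,0.15,0],[-0.6,0.18,0],[-0.7,0.21,0],[-0.8,0.24,0],[-0.9,0.28,0],[-0.98,0.31,0],[-1,0.319,0],[-1,0.319,0]],"twist":[0,0,0,0,0,0,0,0,0,0,0,0],"grip":[0,0,0,0,0,0,0,0,0,0,0,0]}' 40; python3 go.py .5996 -.151 .14
```

```text
time_s: 6.05
ee_pos: [0.5978, -0.1077, 0.1649]
eef_rot: [-179.8, -0.1, 92.1]
ft_force: [0.3, 0.4, -1.1]
width: 0.0225
gripper_force: 39.6
t 6.05 pos [ 0.5978 -0.1077  0.1649] rot [-1.7979e+02 -1.1000e-01  9.2100e+01] w 0.0225 gf 39.59782272577286 F [ 0.3  0.4 -1.1] 
shares [-0.0867  0.0007  0.0497] twist -0.0007
```

```bash
python3 -m inch '{"delta_pos":[[-0.087,0.001,0],[-0.087,0.001,0.05],[-0.087,0.001,0.11],[-0.087,0.001,0.11],[-0.087,0.001,0.11]],"twist":[0,0,0,0,0],"grip":[0,0,0,0,0]}' 40; python3 go.py .5996 -.151 .055; python3 - <<'E'
from h import *
a=[]
for n,(y0,x0) in (("side",(85,190)),("top",(140,310))):
    p,d=arm.grab_frame(n);a.append(cv2.resize(p[y0:y0+85,x0:x0+105],(400,324),interpolation=cv2.INTER_CUBIC))
    np.save(f"pics/{n}d1.npy",d)
cv2.imwrite("pics/v4.png",np.hstack(a))
E
```

```text
time_s: 6.68
ee_pos: [0.6011, -0.1501, 0.1123]
eef_rot: [-180.0, -0.0, 92.3]
ft_force: [0.1, -0.2, -1.1]
width: 0.0229
gripper_force: 39.6
t 6.675 pos [ 0.6011 -0.1501  0.1123] rot [-1.800e+02 -1.000e-02  9.225e+01] w 0.0229 gf 39.59413468837738 F [ 0.1 -0.2 -1.1] 
shares [-0.0017 -0.0031  0.1145] twist -0.0003
```

View pics/v4.png

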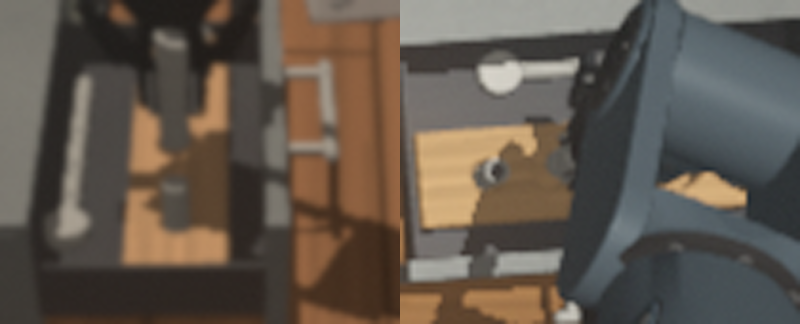

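```bash
cat > held.py <<'E'
import sys
from h import *
from scipy.optimize import least_squares
x,y,r,z0,z1=map(float,sys.argv[1:6]);q=[]
D=np.median([arm.grab_frame("side")[1] for _ in range(4)],0);W=cloud("side",D)
for _ in range(4):
    arm.grab_frame("side");q.append(arm.get_obs()["ee_pos"])
print("ee mean",np.mean(q,0).round(4),"sd",np.std(q,0).round(4))
m=(np.hypot(W[...,0]-x,W[...,1]-y)<r+.008)&(W[...,2]>z0)&(W[...,2]<z1);P=W[m]
s=least_squares(lambda c:np.hypot(P[:,0]-c[0],P[:,1]-c[1])-r,[x,y],loss="soft_l1",f_scale=.001)
print("axis(side)",s.x.round(4),"n",len(P),"rms",np.sqrt(np.mean(s.fun**2)).round(4),"zmin",P[:,2].min().round(4),"xr",P[:,0].min().round(4),P[:,0].max().round(4))
E
python3 held.py .5996 -.151 .012 .088 .108; python3 go.py .5996 -.151 .055
```

```text
ee mean [ 0.6013 -0.1513  0.1123] sd [0.0001 0.     0.0002]
axis(side) [ 0.6011 -0.1514] n 55 rms 0.001 zmin 0.0882 xr 0.5897 0.6129
t 7.175 pos [ 0.6011 -0.1513  0.1121] rot [1.7998e+02 1.0000e-02 9.2170e+01] w 0.0232 gf 39.59869220852852 F [ 0.  -0.2 -0.9] 
shares [ 0.0008 -0.0031  0.1141] twist -0.0005
```

```bash
python3 go.py .5996 -.150 .081; python3 -m inch '{"delta_pos":[[0.003,-0.003,0.03],[0.003,-0.003,0.06],[0.003,-0.003,0.062],[0.003,-0.003,0.062]],"twist":[0,0,0,0],"grip":[0,0,0,0]}' 40; python3 held.py .5996 -.150 .012 .06 .082; python3 go.py .5996 -.15 .053
```

```text
t 7.175 pos [ 0.6011 -0.1513  0.1121] rot [1.7998e+02 1.0000e-02 9.2170e+01] w 0.0232 gf 39.59869220852852 F [ 0.  -0.2 -0.9] 
shares [ 0.0028 -0.003   0.0621] twist -0.0005
time_s: 7.68
ee_pos: [0.5994, -0.1497, 0.0802]
eef_rot: [-180.0, -0.0, 92.2]
ft_force: [-0.7, -0.1, -2.0]
width: 0.0226
gripper_force: 39.6
ee mean [ 0.5998 -0.1499  0.0812] sd [0.0001 0.     0.0001]
axis(side) [ 0.5996 -0.1502] n 46 rms 0.0012 zmin 0.0609 xr 0.5874 0.6122
t 8.075 pos [ 0.5997 -0.1499  0.0811] rot [1.7997e+02 2.0000e-02 9.2170e+01] w 0.0231 gf 39.59694519639015 F [ 0.6 -0.7 -0.3] 
shares [-0.0003 -0.0002  0.0563] twist -0.0005
```

Centred within 0.2 mm of the bore in side-camera terms. Lower slowly.

```bash
python3 -m inch '{"delta_pos":[[0,0,0.015],[0,0,0.03],[0,0,0.045],[0,0,0.055],[0,0,0.055],[0,0,0.055]],"twist":[0,0,0,0,0,0],"grip":[0,0,0,0,0,0]}' 40; python3 go.py .5996 -.15 .053
```

```text
time_s: 8.82
ee_pos: [0.5995, -0.1498, 0.0533]
eef_rot: [-180.0, -0.0, 92.2]
ft_force: [0.4, -0.1, -0.5]
width: 0.0229
gripper_force: 39.6
t 8.825 pos [ 0.5995 -0.1498  0.0533] rot [-179.99   -0.     92.17] w 0.0229 gf 39.57064166665077 F [ 0.4 -0.1 -0.5] 
shares [-0.0005  0.0002  0.0006] twist -0.0005
```

```bash
python3 -m inch '{"delta_pos":[[0,0,0.002],[0,0,0.002],[0,0,0.002],[0,0,0.002],[0,0,-0.1],[0,0,-0.2],[0,0,-0.25],[0,0,-0.25],[0,0,-0.25]],"twist":[0,0,0,0,0,0,0,0,0],"grip":[0,0.65,0.65,0.65,0.65,0.65,0.65,0.65,0.65]}' 40; python3 go.py .4712 .2700 .178
```

```text
time_s: 9.95
ee_pos: [0.5987, -0.1495, 0.1772]
eef_rot: [-179.9, -0.1, 92.2]
ft_force: [-0.6, 0.1, 0.0]
width: 0.0557
gripper_force: 0.0
t 9.95 pos [ 0.5987 -0.1495  0.1772] rot [-1.7989e+02 -5.0000e-02  9.2170e+01] w 0.0557 gf 0.0 F [-0.6  0.1  0. ] 
shares [ 8.48e-01 -2.23e-01 -3.00e-04] twist -0.0005
```

```bash
python3 -m inch '{"delta_pos":[[0.1,-0.026,0],[0.22,-0.058,0],[0.34,-0.09,0],[0.46,-0.12,0],[0.58,-0.153,0],[0.7,-0.184,0],[0.8,-0.21,0],[0.848,-0.223,0],[0.848,-0.223,0.06],[0.848,-0.223,0.08],[0.848,-0.223,0.08]],"twist":[0,0,0,0,0,0,0,0,0,0,0],"grip":[0.7,0.7,0.7,0.7,0.7,0.7,0.7,0.7,0.7,0.7,0.7]}' 40; python3 - <<'E'
from h import *
n="top"
p,d=arm.grab_frame(n);W=cloud(n,d)
for nm,b in(("top",(.5996,-.152)),):
    m=(np.hypot(W[...,0]-b[0],W[...,1]-b[1])<.02)&(W[...,2]>.06);P=W[m];c,r=cv2.minEnclosingCircle(P[:,:2].astype(np.float32));print("small seated top z",np.median(P[:,2]).round(4),c,r,len(P))
E
python3 go.py .471 .2702 .027
```

```text
time_s: 11.32
ee_pos: [0.471, 0.269, 0.1367]
eef_rot: [-179.8, 0.1, 92.1]
ft_force: [-0.1, -0.2, 0.6]
width: 0.0598
gripper_force: 0.0
small seated top z 0.0784 (0.5990433692932129, -0.14987319707870483) 0.011959697119891644 66
t 11.375 pos [0.4719 0.2691 0.1376] rot [-1.799e+02  3.000e-02  9.212e+01] w 0.0597 gf 0.0 F [ 0.2  0.7 -0. ] 
shares [ 0.0023 -0.0013  0.2212] twist -0.0006
```

```bash
python3 -m inch '{"delta_pos":[[0.002,-0.001,0.08],[0.002,-0.001,0.15],[0.002,-0.001,0.2],[0.002,-0.001,0.221],[0.002,-0.001,0.221],[0.002,-0.001,0.221],[0.002,-0.001,0.221],[0.002,-0.001,0.221],[0.002,-0.001,0.221]],"twist":[0,0,0,0,0,0,0,0,0],"grip":[0.7,0.7,0.7,0.7,0.7,0,0,0,0]}' 40; python3 go.py .471 .2702 .027;  python3 - <<'E'
from h import *
for n in("top","side"):
    W=np.median([cloud(n,arm.grab_frame(n)[1]) for _ in range(3)],0)
    m=(np.hypot(W[...,0]-.5994,W[...,1]+.151)<.017)&(W[...,2]>.06);P=W[m];print(n,np.percentile(P[:,2],[20,50,70,90,98]).round(4))
E
```

```text
time_s: 12.5
ee_pos: [0.4722, 0.2709, 0.029]
eef_rot: [179.9, -0.0, 92.2]
ft_force: [-0.1, -0.7, 5.9]
width: 0.0302
gripper_force: 39.4
t 12.5 pos [0.4722 0.2709 0.029 ] rot [ 1.7987e+02 -3.0000e-02  9.2180e+01] w 0.0302 gf 39.448294043540955 F [-0.1 -0.7  5.9] 
shares [-0.0014 -0.0025  0.0041] twist -0.0005
top [0.0732 0.0767 0.0841 0.0867 0.0882]
side [0.0693 0.0772 0.081  0.0837 0.0846]
```

```bash
python3 -m inch '{"delta_pos":[[0,0,-0.1],[0,0,-0.2],[0,0,-0.28],[0,0,-0.28]],"twist":[0,0,0,0],"grip":[0,0,0,0]}' 40; python3 go.py .6015 -.2001 .166
```

```text
time_s: 13.3
ee_pos: [0.4735, 0.2715, 0.171]
eef_rot: [179.6, -0.1, 92.2]
ft_force: [-0.1, 0.2, -1.8]
width: 0.03
gripper_force: 40.4
t 13.3 pos [0.4735 0.2715 0.171 ] rot [ 1.7957e+02 -1.2000e-01  9.2190e+01] w 0.03 gf 40.42412792867253 F [-0.1  0.2 -1.8] 
shares [-0.9522  0.2197  0.0096] twist -0.0004
```

```bash
python3 -m inch '{"delta_pos":[[-0.1,0.023,0],[-0.22,0.051,0],[-0.34,0.078,0],[-0.46,0.106,0],[-0.58,0.134,0],[-0.7,0.162,0],[-0.82,0.19,0],[-0.92,0.212,0],[-0.948,0.222,0],[-0.948,0.222,0.05],[-0.948,0.222,0.11],[-0.948,0.222,0.11]],"twist":[0,0,0,0,0,0,0,0,0,0,0,0],"grip":[0,0,0,0,0,0,0,0,0,0,0,0]}' 40; python3 -m inch '{"delta_pos":[[0,0,0],[0,0,0]],"twist":[0,0],"grip":[0,0]}'; python3 held.py .6015 -.2001 .0155 .088 .108; python3 go.py .6015 -.2001 .081
```

```text
time_s: 14.8
ee_pos: [0.5972, -0.1963, 0.109]
eef_rot: [-179.5, -0.3, 92.2]
ft_force: [-1.4, -0.5, -1.5]
width: 0.0298
gripper_force: 40.3
time_s: 15.05
ee_pos: [0.6012, -0.1988, 0.114]
eef_rot: [179.9, 0.1, 92.2]
ft_force: [-0.3, -0.7, -2.2]
width: 0.03
gripper_force: 40.4
ee mean [ 0.6006 -0.1989  0.1133] sd [0.0001 0.     0.0002]
axis(side) [ 0.5996 -0.2007] n 61 rms 0.0012 zmin 0.0883 xr 0.5863 0.6133
t 15.45 pos [ 0.6005 -0.1989  0.1131] rot [1.7998e+02 1.0000e-02 9.2170e+01] w 0.03 gf 40.3632506779104 F [-0.4 -0.3 -0.6] 
shares [-0.0025  0.002   0.0642] twist -0.0005
```

```bash
python3 -m inch '{"delta_pos":[[0,0.0026,0.03],[0,0.0026,0.06],[0,0.0026,0.064],[0,0.0026,0.064]],"twist":[0,0,0,0],"grip":[0,0,0,0]}' 40; python3 held.py .6015 -.2001 .0155 .058 .082; python3 go.py .6015 -.2001 .054
```

```text
time_s: 15.95
ee_pos: [0.6014, -0.1986, 0.0801]
eef_rot: [-179.9, -0.0, 92.2]
ft_force: [0.2, 0.6, -1.8]
width: 0.0303
gripper_force: 40.3
ee mean [ 0.6019 -0.1989  0.0813] sd [0.0001 0.     0.0001]
axis(side) [ 0.6007 -0.2011] n 55 rms 0.001 zmin 0.0586 xr 0.5872 0.6146
t 16.35 pos [ 0.6018 -0.1988  0.0812] rot [1.7997e+02 2.0000e-02 9.2170e+01] w 0.03 gf 40.354804794460506 F [ 0.1 -0.5 -1. ] 
shares [-0.0025 -0.0008  0.0544] twist -0.0005
```

```bash
python3 -m inch '{"delta_pos":[[0.001,0,0.015],[0.001,0,0.03],[0.001,0,0.045],[0.001,0,0.054],[0.001,0,0.054],[0.001,0,0.054]],"twist":[0,0,0,0,0,0],"grip":[0,0,0,0,0,0]}' 40
```

```text
time_s: 17.1
ee_pos: [0.6016, -0.1982, 0.0537]
eef_rot: [-180.0, -0.0, 92.2]
ft_force: [0.4, 0.2, -1.1]
width: 0.03
gripper_force: 40.3
```

```bash
python3 -m inch '{"delta_pos":[[0,0,0.002],[0,0,0.002],[0,0,0.002],[0,0,0.002],[0,0,-0.1],[0,0,-0.2],[0,0,-0.25],[0,0,-0.25],[0,0,-0.25]],"twist":[0,0,0,0,0,0,0,0,0],"grip":[0,0.7,0.7,0.7,0.7,0.7,0.7,0.7,0.7]}' 40; python3 go.py .6464 .2458 .178
```

```text
time_s: 18.23
ee_pos: [0.6007, -0.1978, 0.1775]
eef_rot: [-179.9, -0.1, 92.2]
ft_force: [0.1, 0.5, 0.2]
width: 0.0599
gripper_force: 0.0
t 18.225 pos [ 0.6007 -0.1978  0.1775] rot [-1.7988e+02 -7.0000e-02  9.2170e+01] w 0.0599 gf 0.0 F [0.1 0.5 0.2] 
shares [ 8.831e-01  1.249e-01 -1.000e-04] twist -0.0005
```

```bash
python3 -m inch '{"delta_pos":[[0.1,0.014,0],[0.22,0.031,0],[0.34,0.048,0],[0.46,0.065,0],[0.58,0.082,0],[0.7,0.099,0],[0.82,0.116,0],[0.883,0.124,0],[0.883,0.124,0],[0.883,0.124,0.06],[0.883,0.124,0.08],[0.883,0.124,0.08]],"twist":[0,0,0,0,0,0,0,0,0,0,0,0],"grip":[0.8,0.8,0.8,0.8,0.8,0.8,0.8,0.8,0.8,0.8,0.8,0.8]}' 40; python3 - <<'E'
from h import *
n="top"
for n in("top","side"):
    W=np.median([cloud(n,arm.grab_frame(n)[1]) for _ in range(3)],0)
    for b in((.5994,-.151),(.6015,-.201)):
        m=(np.hypot(W[...,0]-b[0],W[...,1]-b[1])<.02)&(W[...,2]>.06);P=W[m];print(n,np.percentile(P[:,2],[20,50,70,90,98]).round(4))
E
python3 go.py .6464 .2458 .027
```

```text
time_s: 19.73
ee_pos: [0.6459, 0.2439, 0.137]
eef_rot: [-179.8, 0.1, 92.1]
ft_force: [-0.1, 0.1, -0.2]
width: 0.0686
gripper_force: 0.0
top [0.0741 0.0782 0.0847 0.0864 0.0872]
top [0.0735 0.0781 0.0853 0.0867 0.0877]
side [0.0688 0.0779 0.0812 0.0834 0.0849]
side [0.0703 0.0777 0.081  0.0839 0.0849]
t 20.025 pos [0.6475 0.2452 0.1399] rot [ 1.7989e+02 -2.0000e-02  9.2160e+01] w 0.0684 gf 0.0 F [ 0.3  0.9 -0. ] 
shares [ 0.0012 -0.0026  0.2258] twist -0.0005
```

Both seated equally. Grasp the large one.

```bash
python3 -m inch '{"delta_pos":[[0.001,-0.002,0.08],[0.001,-0.002,0.15],[0.001,-0.002,0.2],[0.001,-0.002,0.224],[0.001,-0.002,0.224],[0.001,-0.002,0.224],[0.001,-0.002,0.224],[0.001,-0.002,0.224],[0.001,-0.002,0.224]],"twist":[0,0,0,0,0,0,0,0,0],"grip":[0.8,0.8,0.8,0.8,0.8,0,0,0,0]}' 50; python3 -m inch '{"delta_pos":[[0,0,-0.1],[0,0,-0.2],[0,0,-0.28],[0,0,-0.28],[0,0,-0.28]],"twist":[0,0,0,0,0],"grip":[0,0,0,0,0]}' 50; python3 go.py .6036 -.2500 .166
```

```text
time_s: 21.15
ee_pos: [0.6469, 0.246, 0.0286]
eef_rot: [179.8, -0.0, 92.2]
ft_force: [-0.8, -0.0, 6.0]
width: 0.0369
gripper_force: 50.8
time_s: 21.78
ee_pos: [0.6445, 0.2454, 0.1652]
eef_rot: [-179.8, 0.0, 92.2]
ft_force: [0.2, -0.5, -2.8]
width: 0.0369
gripper_force: 51.0
t 21.775 pos [0.6445 0.2454 0.1652] rot [-1.7981e+02  3.0000e-02  9.2170e+01] w 0.0369 gf 51.04366287589073 F [ 0.2 -0.5 -2.8] 
shares [-9.871e-01 -1.192e-01 -6.000e-04] twist -0.0005
```

```bash
python3 -m inch '{"delta_pos":[[-0.1,-0.012,0],[-0.22,-0.026,0],[-0.34,-0.041,0],[-0.46,-0.056,0],[-0.58,-0.07,0],[-0.7,-0.085,0],[-0.82,-0.099,0],[-0.93,-0.113,0],[-0.988,-0.12,0],[-0.988,-0.12,0],[-0.988,-0.12,0.05],[-0.988,-0.12,0.1]],"twist":[0,0,0,0,0,0,0,0,0,0,0,0],"grip":[0,0,0,0,0,0,0,0,0,0,0,0]}' 50; python3 -m inch '{"delta_pos":[[0,0,0],[0,0,0]],"twist":[0,0],"grip":[0,0]}'; python3 held.py .6036 -.25 .019 .092 .112; python3 go.py .6036 -.2498 .081
```

```text
time_s: 23.28
ee_pos: [0.6037, -0.2481, 0.1146]
eef_rot: [-179.8, -0.1, 92.2]
ft_force: [0.3, -0.1, -2.7]
width: 0.0372
gripper_force: 51.0
time_s: 23.52
ee_pos: [0.6048, -0.2492, 0.1166]
eef_rot: [-180.0, -0.0, 92.2]
ft_force: [0.8, -0.4, -1.5]
width: 0.0367
gripper_force: 50.9
ee mean [ 0.605  -0.2503  0.1176] sd [0.0001 0.     0.0002]
axis(side) [ 0.6044 -0.2508] n 78 rms 0.0009 zmin 0.0922 xr 0.5863 0.6228
t 23.925 pos [ 0.6048 -0.2503  0.1174] rot [1.7996e+02 3.0000e-02 9.2170e+01] w 0.0367 gf 50.939540416002274 F [-0.1 -0.  -1.5] 
shares [ 0.0012 -0.0024  0.0728] twist -0.0005
```

```bash
python3 -m inch '{"delta_pos":[[0.001,-0.002,0.03],[0.001,-0.002,0.06],[0.001,-0.002,0.072],[0.001,-0.002,0.072],[0.001,-0.002,0.087],[0.001,-0.002,0.102],[0.001,-0.002,0.117],[0.001,-0.002,0.126],[0.001,-0.002,0.126],[0.001,-0.002,0.126]],"twist":[0,0,0,0,0,0,0,0,0,0],"grip":[0,0,0,0,0,0,0,0,0,0]}' 50; python3 held.py .6036 -.25 .019 .058 .072
```

```text
time_s: 25.18
ee_pos: [0.6038, -0.2498, 0.054]
eef_rot: [180.0, 0.0, 92.2]
ft_force: [-0.1, 0.4, -1.4]
width: 0.0368
gripper_force: 51.0
ee mean [ 0.6037 -0.2498  0.054 ] sd [0. 0. 0.]
axis(side) [ 0.6025 -0.2482] n 36 rms 0.0039 zmin 0.0581 xr 0.578 0.6299
```

```bash
python3 -m inch '{"delta_pos":[[0,0,0.002],[0,0,0.002],[0,0,0.002],[0,0,0.002],[0,0,-0.1],[0,0,-0.2],[0,0,-0.25],[0,0,-0.25],[0,0,-0.25]],"twist":[0,0,0,0,0,0,0,0,0],"grip":[0,0.8,0.8,0.8,0.8,0.8,0.8,0.8,0.8]}' 50; python3 go.py .43 -.21 .178
```

```text
time_s: 26.7
ee_pos: [0.6028, -0.2492, 0.1775]
eef_rot: [-179.9, -0.1, 92.2]
ft_force: [-0.6, -0.0, -1.0]
width: 0.068
gripper_force: 0.0
t 26.7 pos [ 0.6028 -0.2492  0.1775] rot [-1.7989e+02 -8.0000e-02  9.2170e+01] w 0.068 gf 0.0 F [-0.6 -0.  -1. ] 
shares [ 9.140e-02 -3.423e-01 -2.000e-04] twist -0.0005
```

```bash
python3 -m inch '{"delta_pos":[[0.03,-0.1,0],[0.05,-0.2,0],[0.09,-0.3,0],[0.091,-0.342,0],[0.091,-0.342,0],[0.091,-0.342,0]],"twist":[0,0,0,0,0,0],"grip":[0,0,0,0,0,0]}' 50; cat > seat.py <<'E'
from h import *
for n in("top","side"):
    F=[arm.grab_frame(n) for _ in range(3)];W=np.median([cloud(n,f[1]) for f in F],0)
    for b in((.5994,-.151),(.6015,-.201),(.6036,-.2505)):
        m=(np.hypot(W[...,0]-b[0],W[...,1]-b[1])<.023)&(W[...,2]>.06);P=W[m];print(n,len(P),np.percentile(P[:,2],[50,70,90,98]).round(4))
    m=(W[...,2]>.100)&(W[...,2]<.112)&(W[...,0]>.49)&(W[...,0]<.56)&(abs(W[...,1]+.2)<.19)
    P=W[m];f=np.polyfit(P[:,1],P[:,0],1);print("panel x at mid",np.polyval(f,-.204))
    cv2.imwrite(f"pics/{n}5.png",F[0][0])
p=cv2.imread("pics/side5.png")[70:190,110:310];q=cv2.imread("pics/top5.png")[60:240,290:450]
cv2.imwrite("pics/v5.png",np.hstack([cv2.resize(p,(440,264),interpolation=2),cv2.resize(q,(300,264),interpolation=2)]))
E
python3 seat.py;python3 go.py .43 -.21 .062
```

```text
time_s: 27.45
ee_pos: [0.432, -0.2113, 0.1783]
eef_rot: [180.0, 0.0, 92.2]
ft_force: [1.2, -0.5, 1.0]
width: -0.0001
gripper_force: 0.0
top 69 [0.0776 0.0851 0.0869 0.0876]
top 108 [0.0777 0.0843 0.087  0.0881]
top 162 [0.0771 0.0845 0.0861 0.0872]
panel x at mid 0.5287812670744843
side 81 [0.077  0.0816 0.0836 0.0853]
side 106 [0.0769 0.0812 0.0841 0.0848]
side 125 [0.0786 0.0816 0.0844 0.0856]
panel x at mid 0.5286371890341509
t 27.75 pos [ 0.4316 -0.2108  0.1786] rot [1.7999e+02 1.0000e-02 9.2200e+01] w 0.0002 gf 0.0 F [ 1.2  0.6 -0.3] 
shares [ 0.0018 -0.0032  0.2333] twist -0.0004
```

View pics/v5.png

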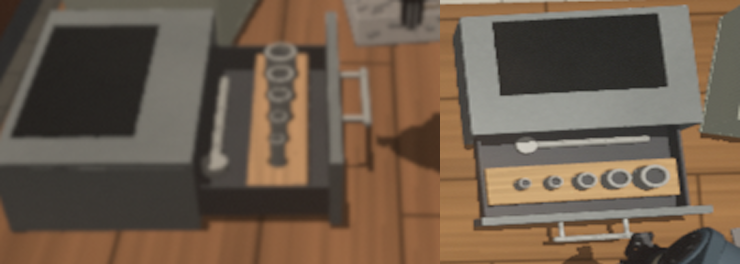

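```bash
python3 -m inch '{"delta_pos":[[0.002,0,0.1],[0.002,0,0.2],[0.002,0,0.233],[0.002,0,0.233],[0.002,0.03,0.233],[0.002,0.05,0.233],[0.002,0.065,0.233],[0.002,0.08,0.233],[0.002,0.1,0.233],[0.002,0.12,0.233],[0.002,0.14,0.233],[0.002,0.16,0.233]],"twist":[0,0,0,0,0,0,0,0,0,0,0,0],"grip":[0,0,0,0,0,0,0,0,0,0,0,0]}' 50
python3 -m inch '{"delta_pos":[[0,0.02,0],[0,0.04,0],[0,0.06,0],[0,0.08,0],[0,0.1,0],[0,0.12,0],[0,0.14,0],[0,0.16,0],[0,0.17,0],[0,0.18,0],[0,0.185,0]],"twist":[0,0,0,0,0,0,0,0,0,0,0],"grip":[0,0,0,0,0,0,0,0,0,0,0]}'
cat > pan.py <<'E'
from h import *
for n in("top","side"):
    W=np.median([cloud(n,arm.grab_frame(n)[1]) for _ in range(3)],0)
    m=(W[...,2]>.095)&(W[...,2]<.1085)&(W[...,0]>.50)&(W[...,0]<.72)&((abs(W[...,1]+.32)<.05)|(abs(W[...,1]+.08)<.04))
    P=W[m];x=P[:,0]+.0415*(P[:,1]+.205);print(n,len(x),"panel x",np.percentile(x,[2,50,98]).round(4))
    m=(W[...,2]>.1085)&(W[...,2]<.118)&(W[...,0]>.60)&(W[...,0]<.8)&((abs(W[...,1]+.32)<.05)|(abs(W[...,1]+.08)<.04))
    P=W[m];x=P[:,0]+.0415*(P[:,1]+.205);print("chest x",len(x),np.percentile(x,[0.5,2,50]).round(4))
E
python3 pan.py; python3 go.py .64 -.2 .062
```

```text
time_s: 29.25
ee_pos: [0.5113, -0.2063, 0.0622]
eef_rot: [-180.0, -0.0, 92.2]
ft_force: [-2.9, 0.2, 2.0]
width: -0.0003
gripper_force: 1.4
time_s: 30.62
ee_pos: [0.6037, -0.2035, 0.0623]
eef_rot: [180.0, 0.0, 92.2]
ft_force: [-3.2, 0.3, 0.9]
width: 0.0002
gripper_force: 1.3
top 144 panel x [0.6579 0.6657 0.7003]
chest x 2115 [0.6627 0.6709 0.7489]
side 204 panel x [0.6577 0.6666 0.7202]
chest x 1154 [0.7002 0.7016 0.7514]
t 30.925 pos [ 0.604  -0.2037  0.0626] rot [1.799e+02 5.000e-02 9.216e+01] w -0.0001 gf 0.14191963244229555 F [ 0.4 -0.2 -0.3] 
shares [0.0046 0.0723 0.0013] twist -0.0005
```

```bash
python3 -m inch '{"delta_pos":[[0,0.015,0],[0,0.03,0],[0,0.04,0],[0,0.045,0],[0,0.048,0],[0,0.048,0]],"twist":[0,0,0,0,0,0],"grip":[0,0,0,0,0,0]}'; python3 -m inch '{"delta_pos":[[0,0.002,0],[0,0.002,0]],"twist":[0,0],"grip":[0,0]}'; python3 -m inch '{"delta_pos":[[0,0.002,0],[0,0.002,0]],"twist":[0,0],"grip":[0,0]}';python3 pan.py
```

```text
time_s: 31.68
ee_pos: [0.6277, -0.2024, 0.0623]
eef_rot: [179.9, 0.0, 92.2]
ft_force: [-1.3, -0.6, 1.2]
width: 0.0002
gripper_force: 0.5
time_s: 31.92
ee_pos: [0.6282, -0.2023, 0.0623]
eef_rot: [-180.0, -0.0, 92.2]
ft_force: [-2.1, -0.4, 2.1]
width: -0.0002
gripper_force: 1.1
time_s: 32.17
ee_pos: [0.6294, -0.2022, 0.0623]
eef_rot: [180.0, -0.0, 92.2]
ft_force: [-2.1, -1.2, 2.6]
width: 0.0001
gripper_force: 1.1
top 132 panel x [0.6833 0.6905 0.7004]
chest x 1885 [0.6874 0.6974 0.7543]
side 195 panel x [0.6832 0.6916 0.716 ]
chest x 1153 [0.7002 0.7016 0.7507]
```

Close to shut; continue 1 mm at a time until the force rises.

```bash
for i in 1 2; do python3 -m inch '{"delta_pos":[[0,0.002,0],[0,0.002,0]],"twist":[0,0],"grip":[0,0]}' | grep -E 'ee_pos|ft_force'; done
```

```text
ee_pos: [0.63, -0.2022, 0.0623]
ft_force: [-2.5, -1.7, 2.8]
ee_pos: [0.6301, -0.2021, 0.0623]
ft_force: [-5.1, -1.5, 3.8]
```

```bash
for i in 1 2 3; do python3 -m inch '{"delta_pos":[[0,0.003,0],[0,0.003,0]],"twist":[0,0],"grip":[0,0]}' | grep -E 'ee_pos|ft_force'; done; python3 pan.py
```

```text
ee_pos: [0.6302, -0.2021, 0.0623]
ft_force: [-8.2, -3.3, 4.9]
ee_pos: [0.6302, -0.2021, 0.0623]
ft_force: [-11.3, -4.0, 8.1]
ee_pos: [0.6302, -0.2021, 0.0623]
ft_force: [-14.7, -4.2, 9.9]
top 119 panel x [0.684  0.6901 0.7003]
chest x 1833 [0.6876 0.6951 0.7558]
side 189 panel x [0.6838 0.6927 0.7188]
chest x 1150 [0.7003 0.7018 0.7515]
```

```bash
python3 -m inch '{"delta_pos":[[0,-0.03,0],[0,-0.1,0],[0,-0.12,0],[0,-0.12,-0.1],[0,-0.16,-0.2],[0.1,-0.2,-0.3],[0.2,-0.3,-0.35],[0.3,-0.3,-0.35],[0.3,-0.3,-0.35],[0.3,-0.3,-0.35]],"twist":[0,0,0,0,0,0,0,0,0,0],"grip":[0,0,0,0,0,0,0,0,0,0]}'; python3 pan.py; python3 - <<'E'
from h import *
a=[arm.grab_frame(n)[0] for n in("top","side")]
cv2.imwrite("pics/v6.png",cv2.resize(np.hstack(a),(800,300),interpolation=cv2.INTER_AREA))
E
```

```text
time_s: 35.28
ee_pos: [0.4818, -0.0577, 0.2379]
eef_rot: [179.8, 0.1, 92.3]
ft_force: [-0.2, -0.4, 0.8]
width: -0.0002
gripper_force: 0.0
top 274 panel x [0.6839 0.6914 0.7004]
chest x 2213 [0.6856 0.6894 0.7465]
side 239 panel x [0.6836 0.6918 0.7125]
chest x 1154 [0.7004 0.702  0.7515]
```

View pics/v6.png

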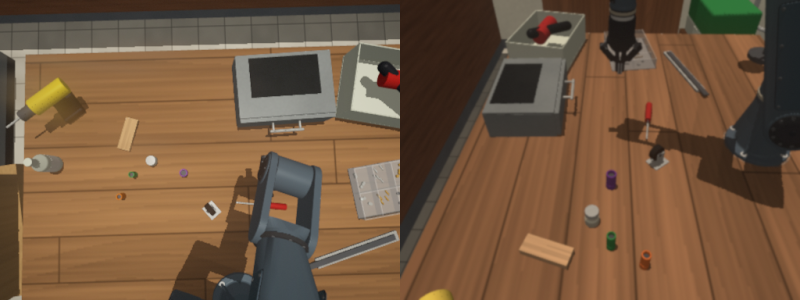

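The drawer is shut, with the panel flush at about x = 0.684–0.700. The jar, look-alikes, castor, screwdriver and offcut all stand where they were.

```bash
python3 -c "
from station import arm
print(arm.job_done())"
```

```text
the job is handed in; nothing more can be done
None
```

The three grey sockets are seated in their own bores, open end up. The drawer is pushed fully shut against its stop, nothing else on the table was moved, and the job was handed in at about 36 s.

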